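# Scrape tile chips off the caddy into its drawer and tidy up

## Task

Chips of broken tile lie on top of the little drawer caddy: take the scraper out of its slotted stand and use its blade to wipe all five chips over the caddy's front edge into the open drawer, without touching the chips with the fingers. Then put the scraper back in the stand with its blade fully down in the slot, and push the drawer fully shut with the chips inside. Leave the detergent tub, the glass cup and the clothespegs where they are.

Things in the scene. Friction and masses are not known exactly. Their poses are not given: they have to be found in the camera images.
- caddy: Fixed grey plastic drawer caddy, 170 mm deep (x), 138 wide (y), 66 high to its flat top. Origin on the cabinet top under the middle of its front face; x points from front to back, away from the open drawer, z up. The top has 8 mm high lips along both sides (110 mm clear between them) and along the back (inner face at x = 164 mm), but none at the front edge (x = 0).
- caddy_edge (a point): Middle of the front edge of the caddy's flat top, on the upper surface (66 mm above the cabinet top). Axes as the caddy's. Chips pushed over this edge fall into the open drawer.
- drawer (a joint): White drawer of the caddy, sliding out along the caddy's -x: 0 = fully shut, grows in metres as it is pulled out, at most 0.1. It starts 70 to 95 mm open; it slides with about 1.2 N of friction.
- drawer_in (a point): Centre of the drawer's inner floor, 10 mm above the cabinet top; moves with the drawer, axes as the caddy's. The inside is 136 mm long (x), 120 mm wide (y) and 40 mm deep.
- drawer_front (a point): Middle of the outer face of the drawer's flat front panel, 40 mm above the cabinet top; moves with the drawer. The panel is 8 mm thick, 138 mm wide, and reaches from 5 to 57 mm above the cabinet top, with no projecting handle; push it along the caddy's +x.
- scraper: Scraper block: flat steel blade 90 mm wide (y), 5 mm thick (x), its lower 32 mm free, below a wooden handle block 24 mm thick (x), 72 wide (y), 48 high. Origin in the middle of the blade's lower edge; z points up to the handle, which spans z = 32 to 80 mm. About 160 g. A half turn about z makes no difference.
- scraper_grip (a point): Point in the middle of the scraper's handle, 60 mm above the blade's lower edge; grip here from above, across the 24 mm thickness (x).
- stand: Fixed wooden block 64 mm (x) by 130 (y) by 45 high with a vertical, centred slot in its top, 9 mm wide (x), 97 long (y), 40 deep. Origin under the block's centre. The scraper starts in it; fully down, the handle's shoulders rest on the block's top and the blade's lower edge is 13 mm above the cabinet top.
- chip0: Loose chip of reddish tile, about 20 mm by 16 mm, 8 mm thick, 10 g; origin in the middle of its underside. It starts on the caddy's top, 20 to 95 mm behind the front edge, like the other four.
- chip1: Loose chip of reddish tile, about 20 mm by 16 mm, 8 mm thick, 10 g; origin in the middle of its underside. As chip0.
- chip2: Loose chip of reddish tile, about 20 mm by 16 mm, 8 mm thick, 10 g; origin in the middle of its underside. As chip0.
- chip3: Loose chip of reddish tile, about 20 mm by 16 mm, 8 mm thick, 10 g; origin in the middle of its underside. As chip0.
- chip4: Loose chip of reddish tile, about 20 mm by 16 mm, 8 mm thick, 10 g; origin in the middle of its underside. As chip0.
- tub: Closed white detergent tub with a twist cap, 96 mm across, 100 mm high, loose; bystander. Origin under its centre.
- cup: Glass cup, 68 mm across, 85 mm high, loose; bystander. Origin under its centre.
- peg_a: Wooden clothespeg lying on the cabinet top, 72 mm long (x), 14 mm wide, 10 mm high; bystander. Origin under its centre.
- peg_b: Another such clothespeg; bystander.

How it is judged:
By the outcome, as a careful person would: the job done as asked, in the order asked, and still so for the second after the job is handed in, with the robot touching nothing.
It also fails if it takes over 62 s, if anything falls off the work surface, if the arm or the gripper's body presses on something with over 40 N, if the wrist force passes 120 N, or if a joint passes its speed limit or range.

## Robot

A 6-joint arm with a two-finger parallel gripper is mounted at the origin on the work surface. World frame = base frame: x ahead of the robot, y to its left, z up, the work surface at z = 0. Lengths are in mm, angles in rad, forces in N, time in s.
With the tool pointing down it reaches from about 275 to 750 mm from the base axis. Payload 10.2 kg.
Tool frame: the origin (TCP) lies midway between the tips of the shut fingers; the grasp point (between the pads) lies 19 mm behind it; z points along the fingers, y is the line along which they close (so a half turn about z gives the same grasp; the last joint's range is limited). The gripper opens to 85 mm and grips with 20 to 120 N. Pads are 22 mm wide; open, the fingers measure 114 mm over their backs; the gripper's body (76 mm by 85 mm) begins 54 mm behind the grasp point. The pads swing forward as they close: fully open they stand 13 mm farther back than shut.
Start: joints at [-1.382, 0.313, 1.498, -0, 1.331, -0.223], TCP at [210.124, -481.123, 231.294] pointing down, gripper open.
Joint ranges: [-2.94, 2.94], [-0.97, 2.17], [0.19, 2.56], [-1.23, 4.37], [0.02, 3.11], [-2.88, 2.88]. Speed limits (rad/s): [2.39, 2.39, 3.01, 3.14, 3.14, 3.14].

## Interface

Orientations are given as a unit quaternion [w, x, y, z].
In Python, from rig import ctrl gives the robot as it stands.
- The arm moves only by the tool send_rows, never from a script. Its argument "targets" is a list of rows, each a list of 7 numbers: the closure, from -1 (fully open) to 1 (shut), so that 0 is half open, then the shift along the tool's x, y, z in m, then the turn, a rotation vector about the tool's x, y, z in rad. In form: [[claw, dx, dy, dz, ax, ay, az], ...]. A call has exactly 10 rows; each row shifts and turns the commanded pose from where the row before left it, along the tool's axes as they then stand; what a row does not reach is not made up. A row lasts 1/8 s, in which the tool goes at most 62.5 mm and 10.7 degrees, less where a joint would pass 70% of its speed; a pose out of reach is approached as far as the arm can. A call with a gripper value outside its range is refused whole. The fingers move at their own pace and stop on an object; "squeeze" is the grip in N (left out, the last holds). Time passes only in rows, so rows that do not move let the fingers close, or fill a call up. It gives the time, the measured TCP pose, the force, the opening and the grip force at its end, in the units of the state.
- ctrl.sense(): the state, without advancing time (a new reading comes with each control period).
- ctrl.capture(name): name is "scene" or "top" or "wrist"; returns a dict with "img" (420x560x3 uint8, red, green, blue), "camera_matrix" (3x3 intrinsics, pixels), "R" (3x3) and "t" (3): a world point X has camera coordinates R X + t. Camera axes: x right, y down, z forward; pixel columns grow to the right and rows downward; lengths in mm; the calibration is good to about 2 mm. A picture is of the moment at which its call begins. There is no depth.
- ctrl.finish_job(): hands the job in; it is judged then, once.
Trained networks look in a picture, given as the dict that the camera call returned (one of the last four; its "shot" number tells which), for a name from the list of things; names that differ only in an ending like _2 or _b are one class to them, and where a whole thing is asked for, a point or a joint stands for the part that bears it (a point fixed in the world has none). Each returns a list of dicts, best first, with "score" (0 to 1); they miss things now and then, are a little off and sometimes report something else, mostly with a low value. They report only what shows in the picture. A call takes as long as a camera call.
- ctrl.boxes_of(query, picture): "extent" ([left, top, width, height] in pixels, round what is visible of it).
- ctrl.landmark_of(query, picture): "point" ([column, row] in pixels: a listed point, or the origin of a listed thing).
The state is a dict: "time_s": time; "joints": joint angles; "dq": joint speeds; "tau": joint torques, N m; "eef_pos": TCP position; "ee_rot": TCP orientation; "force": force on the tool from outside, world axes, zero at the start; "wrist_torque": the same for the moment, N m; "grip_width": opening from 0.0 (shut) to 1.0 (fully open); "grip_force": force on a finger pad.
Only numpy, scipy, OpenCV 4.12 (cv2) and the standard library are available. Lean on these libraries where they do the work, as an engineer would, in place of code of your own. Each camera call takes 0.05 s, during which the arm holds its last target. There are 200 camera calls.

## Working session

There is one attempt and no reset: what is moved stays moved. The work goes in short steps, Python scripts to look and compute and a tool call to move; the robot and the scene stay as the last step left them, time stands still between calls to the robot, and variables do not carry over. Pictures are saved under pics/ and viewed, at most 10 in all, crops included, and the job is handed in when it is done.

Besides the shell and the picture viewer there is one more tool, called after "Request:" as name(argument=value, ...), one argument or row to a line, values as JSON. send_rows: Moves the arm, as the interface text tells. Its arguments: {"type":"object","properties":{"targets":{"type":"array"},"squeeze":{"type":"number"}},"required":["targets"]}

```bash
mkdir -p pics; cat > h.py <<'E'
import numpy as np, cv2
from rig import ctrl
from scipy.spatial.transform import Rotation as Ro
def ray(p,uv):
    K=np.array(p["camera_matrix"]);R=np.array(p["R"]);t=np.array(p["t"]).ravel()
    d=R.T@np.linalg.solve(K,[uv[0],uv[1],1]); return -R.T@t,d
def atz(p,uv,z):
    o,d=ray(p,uv); return o+d*(z-o[2])/d[2]
def proj(p,X):
    c=np.array(p["R"])@np.array(X,float)+np.array(p["t"]).ravel(); q=np.array(p["camera_matrix"])@c; return q[:2]/q[2]
def tri(ps,uvs):
    A=np.zeros((3,3));b=np.zeros(3)
    for p,uv in zip(ps,uvs):
        o,d=ray(p,uv);d/=np.linalg.norm(d);M=np.eye(3)-np.outer(d,d);A+=M;b+=M@o
    return np.linalg.solve(A,b)
def save(p,n): cv2.imwrite("pics/"+n+".png",p["img"][:,:,::-1])
E
python3 - <<'E'
from h import *
s=ctrl.sense();print({k:np.round(s[k],3) for k in s})
ps=[ctrl.capture(n) for n in("scene","top","wrist")]
for p,n in zip(ps,("scene","top","wrist")): save(p,n+"0")
cv2.imwrite("pics/both0.png",np.hstack([cv2.resize(p["img"][:,:,::-1],(400,300)) for p in ps[:2]]))
Z=dict(caddy=0,caddy_edge=66,drawer_in=10,drawer_front=40,scraper=13,scraper_grip=73,stand=0,tub=0,cup=0,peg_a=0,chip0=66)
for q,z in Z.items():
  for n,p in zip(("scene","top"),ps):
    for r in ctrl.landmark_of(q,p)[:7]: print(q,n,np.round(r["score"],2),np.round(r["point"],1),np.round(atz(p,r["point"],z),0))
E
```

```text
{'time_s': np.float64(0.0), 'joints': array([-1.382,  0.313,  1.498, -0.   ,  1.331, -0.223]), 'dq': array([-0.001, -0.001,  0.   ,  0.001,  0.001,  0.   ]), 'tau': array([-1.0000e-03, -4.1227e+01, -2.5975e+01, -0.0000e+00,  4.0000e-03,
       -0.0000e+00]), 'eef_pos': array([ 210.078, -480.861,  230.749]), 'ee_rot': array([-0.001,  0.979,  0.204, -0.   ]), 'force': array([ 0.07 , -0.317, -0.465]), 'wrist_torque': array([-0.016, -0.019, -0.003]), 'grip_force': np.float64(0.0), 'grip_width': np.float64(1.0)}
caddy scene 0.8 [300.  201.4] [580.  69.   0.]
caddy top 0.78 [250.2 212.8] [580.  64.   0.]
caddy top 0.59 [154.6 226.7] [542. 308.   0.]
caddy_edge scene 0.69 [303.8 181. ] [584.  76.  66.]
caddy_edge top 0.74 [245.5 208.8] [581.  72.  66.]
drawer_in scene 0.74 [296.8 192.7] [563.  78.  10.]
drawer_in top 0.79 [245.6 216.3] [569.  75.  10.]
drawer_front scene 0.61 [338.2 196.9] [657. 105.  40.]
drawer_front scene 0.58 [276.8 172.1] [504.  78.  40.]
drawer_front top 0.58 [244.7 246.6] [491.  74.  40.]
scraper top 0.95 [162.6 230.7] [531. 284.  13.]
scraper top 0.63 [260.6 172. ] 
[... 512 characters left out ...]
.8 [213.6 389.9] [ 726. -355.    0.]
peg_a scene 0.37 [339.6 136.8] [525. 304.   0.]
peg_a scene 0.26 [340.2 120.6] [489. 357.   0.]
peg_a top 0.52 [406.8 157.6] [ 732. -352.    0.]
peg_a top 0.44 [385.9 189.8] [ 644. -292.    0.]
chip0 scene 0.62 [341.6 195.8] [672.  93.  66.]
chip0 scene 0.58 [325.8 197.2] [648.  68.  66.]
chip0 scene 0.48 [327.7 213.9] [678.  35.  66.]
chip0 scene 0.47 [299.2 197.6] [605.  32.  66.]
chip0 scene 0.43 [319.3 181.4] [610.  96.  66.]
chip0 top 0.63 [232.5 195.9] [612. 104.  66.]
chip0 top 0.63 [249.3 184. ] [642.  64.  66.]
chip0 top 0.59 [240.1 173.4] [669.  87.  66.]
chip0 top 0.56 [260.3 199.2] [605.  36.  66.]
chip0 top 0.52 [260.3 175.7] [664.  37.  66.]
```

View pics/top0.png

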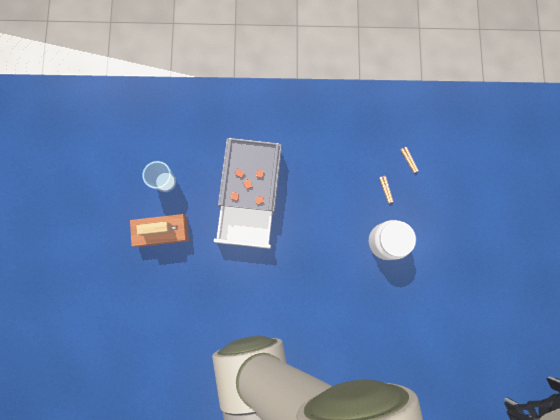

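View pics/scene0.png

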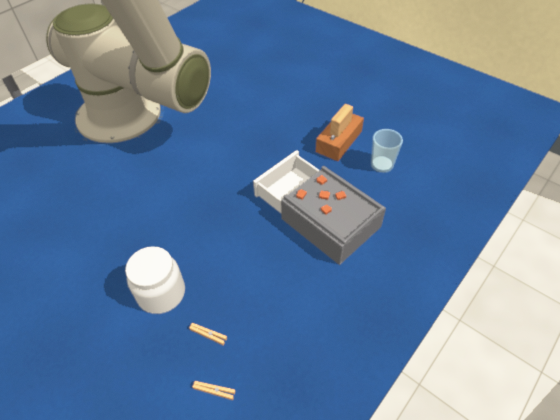

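The top view shows the caddy with its white drawer open towards the robot: front edge about (245,209), five red chips at rows 173–200. The stand with the scraper is at (158,230), the cup at (160,180), the tub at (392,240) and the pegs at (387,190) and (409,160). The scene view agrees. Next I'll bring the wrist camera over the caddy and stand.

```bash
cat > plan.py <<'E'
import numpy as np, json, sys, os
# usage: plan.py 'claw,x,y,z,yaw,n[,c]' ...   (mm, rad; c = cosine profile). commanded pose kept in st.json
st=json.load(open("st.json")) if os.path.exists("st.json") else [210.124,-481.123,231.294,0.411]
cur=np.array(st,float); rows=[]
for a in sys.argv[1:]:
    f=a.split(","); claw=float(f[0]); n=int(f[5]); s0=cur.copy(); g=np.array([float(v) if v!="_" else s0[i] for i,v in enumerate(f[1:5])])
    for k in range(1,n+1):
        u=k/n; u=(1-np.cos(np.pi*u))/2 if len(f)>6 else u
        d=s0+(g-s0)*u-cur; c,s=np.cos(cur[3]),np.sin(cur[3])
        # tool x=(c,s,0), tool y=(s,-c,0), tool z=-z
        t=np.round([c*d[0]+s*d[1], s*d[0]-c*d[1], -d[2]],1); w=round(-d[3],3)
        cur=cur+[c*t[0]+s*t[1], s*t[0]-c*t[1], -t[2], -w]
        rows.append([claw]+[round(v/1000,4)+0. for v in t]+[0,0,w+0.])
        if np.linalg.norm(t)>60 or abs(w)>.18: print("TOO FAST",len(rows),t,w)
while len(rows)%10: rows.append([rows[-1][0]]+[0]*6)
for i in range(0,len(rows),10): print(json.dumps(rows[i:i+10]).replace(" ",""))
print("cmd",np.round(cur,3)); json.dump(list(cur),open("st.json","w"))
E
python3 plan.py -1,520,170,330,1.571,20,c
```

```text
[[-1.0,0.0034,-0.0029,-0.0006,0,0,-0.007],[-1.0,0.01,-0.0086,-0.0018,0,0,-0.021],[-1.0,0.0167,-0.0137,-0.003,0,0,-0.035],[-1.0,0.0235,-0.018,-0.004,0,0,-0.048],[-1.0,0.0302,-0.0209,-0.0051,0,0,-0.059],[-1.0,0.0368,-0.0223,-0.0058,0,0,-0.069],[-1.0,0.0429,-0.0221,-0.0066,0,0,-0.078],[-1.0,0.0481,-0.0203,-0.0072,0,0,-0.084],[-1.0,0.0524,-0.0171,-0.0075,0,0,-0.088],[-1.0,0.0549,-0.0126,-0.0078,0,0,-0.091]]
[[-1.0,0.0559,-0.0077,-0.0077,0,0,-0.091],[-1.0,0.055,-0.0024,-0.0075,0,0,-0.088],[-1.0,0.0522,0.0023,-0.0072,0,0,-0.084],[-1.0,0.0478,0.0061,-0.0066,0,0,-0.078],[-1.0,0.0421,0.0088,-0.0059,0,0,-0.069],[-1.0,0.0354,0.0099,-0.005,0,0,-0.059],[-1.0,0.028,0.0097,-0.004,0,0,-0.048],[-1.0,0.02,0.0081,-0.003,0,0,-0.035],[-1.0,0.0121,0.0053,-0.0018,0,0,-0.021],[-1.0,0.004,0.0019,-0.0006,0,0,-0.007]]
cmd [520.021 169.951 329.994   1.571]
```

Request:
send_rows(
  targets=[
    [-1.0, 0.0034, -0.0029, -0.0006, 0, 0, -0.007],
    [-1.0, 0.01, -0.0086, -0.0018, 0, 0, -0.021],
    [-1.0, 0.0167, -0.0137, -0.003, 0, 0, -0.035],
    [-1.0, 0.0235, -0.018, -0.004, 0, 0, -0.048],
    [-1.0, 0.0302, -0.0209, -0.0051, 0, 0, -0.059],
    [-1.0, 0.0368, -0.0223, -0.0058, 0, 0, -0.069],
    [-1.0, 0.0429, -0.0221, -0.0066, 0, 0, -0.078],
    [-1.0, 0.0481, -0.0203, -0.0072, 0, 0, -0.084],
    [-1.0, 0.0524, -0.0171, -0.0075, 0, 0, -0.088],
    [-1.0, 0.0549, -0.0126, -0.0078, 0, 0, -0.091],
  ],
)

```text
time_s: 2.5
eef_pos: [364.9, -152.6, 281.2]
ee_rot: [0.0, 0.878, 0.478, 0.0]
force: [0.6, -0.6, -0.5]
grip_width: 0.998
grip_force: 0.0
```

Request:
send_rows(
  targets=[
    [-1.0, 0.0559, -0.0077, -0.0077, 0, 0, -0.091],
    [-1.0, 0.055, -0.0024, -0.0075, 0, 0, -0.088],
    [-1.0, 0.0522, 0.0023, -0.0072, 0, 0, -0.084],
    [-1.0, 0.0478, 0.0061, -0.0066, 0, 0, -0.078],
    [-1.0, 0.0421, 0.0088, -0.0059, 0, 0, -0.069],
    [-1.0, 0.0354, 0.0099, -0.005, 0, 0, -0.059],
    [-1.0, 0.028, 0.0097, -0.004, 0, 0, -0.048],
    [-1.0, 0.02, 0.0081, -0.003, 0, 0, -0.035],
    [-1.0, 0.0121, 0.0053, -0.0018, 0, 0, -0.021],
    [-1.0, 0.004, 0.0019, -0.0006, 0, 0, -0.007],
  ],
)

```text
time_s: 3.75
eef_pos: [519.1, 170.9, 330.1]
ee_rot: [0.0, 0.706, 0.708, -0.0]
force: [0.2, 0.7, -0.9]
grip_width: 0.995
grip_force: 0.0
```

```bash
python3 - <<'E'
from h import *
s=ctrl.sense();print(s["time_s"],s["eef_pos"],s["joints"])
p=ctrl.capture("wrist");save(p,"wrist1")
print("cam",-np.array(p["R"]).T@np.array(p["t"]).ravel(), np.array(p["R"])[2], p["camera_matrix"][0][0])
Z=dict(caddy_edge=66,drawer_in=10,drawer_front=40,scraper_grip=73,stand=0,chip0=66)
for q,z in Z.items():
    for r in ctrl.landmark_of(q,p)[:7]: print(q,np.round(r["score"],2),np.round(r["point"],1),np.round(atz(p,r["point"],z),0))
import pickle;pickle.dump(p,open("w1.pkl","wb"))
E
```

```text
3.75 [519.12609943 170.8705879  330.11937334] [ 1.03556698e-01  3.15009163e-01  1.24116546e+00 -3.03674805e-05
  1.58542504e+00  1.01043771e-01]
cam [520.18022558 237.14181548 473.63036941] [ 3.17591927e-04 -2.61111999e-01 -9.65308460e-01] 356.2916767766884
caddy_edge 0.97 [332.3 253.1] [584.  77.  66.]
caddy_edge 0.39 [289.4  75.6] [530. 280.  66.]
drawer_in 0.86 [312.7 239.8] [565.  74.  10.]
drawer_in 0.72 [290.1  63.8] [532. 300.  10.]
drawer_front 0.6 [257.2 242.6] [491.  81.  40.]
drawer_front 0.27 [356.6 238.9] [618.  86.  40.]
scraper_grip 0.9 [289.8  64.7] [530. 290.  73.]
scraper_grip 0.62 [316.9 239. ] [564.  98.  73.]
stand 0.97 [291.6  74.8] [534. 288.   0.]
chip0 0.76 [379.3 259.3] [642.  69.  66.]
chip0 0.7 [353.9 236. ] [609.  99.  66.]
chip0 0.59 [405.5 246.8] [673.  85.  66.]
chip0 0.54 [350.4 283.7] [608.  36.  66.]
```

View pics/wrist1.png

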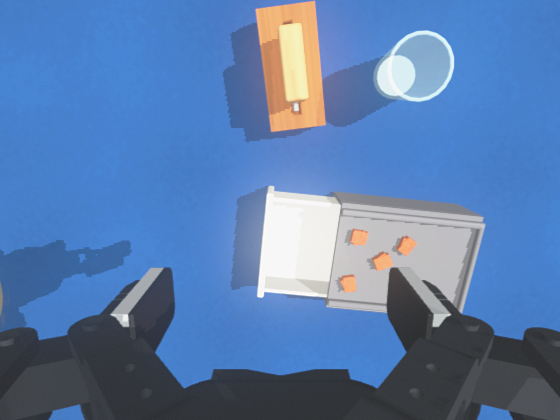

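The wrist view shows the stand at (291,68), its handle running from (291,23) to (297,102), and the cup at (415,68). The drawer panel's outer edge runs from (268,187) to (260,296). The caddy top front edge runs from about (340,208) to (329,305), and four chips are visible. I'll enlarge it for the corners.

```bash
python3 - <<'E'
from h import *
im=cv2.imread("pics/wrist1.png")
a=cv2.resize(im[180:320,240:490],(800,448),interpolation=cv2.INTER_CUBIC)
cv2.imwrite("pics/c1.png",a)
import pickle;p=pickle.load(open("w1.pkl","rb"))
hsv=cv2.cvtColor(im,cv2.COLOR_BGR2HSV)[:140,240:340]
print([hsv[y-0,x-240] for x,y in((265,60),(310,60),(292,60),(295,85))])
for nm,lo,hi,z in(("stand",(3,120,100),(16,255,255),45),("handle",(17,60,170),(30,255,255),93)):
    m=cv2.inRange(hsv,lo,hi); c=max(cv2.findContours(m,0,1)[0],key=cv2.contourArea)[:,0]+[240,0]
    w=np.array([atz(p,q,z)[:2] for q in c],np.float32); print(nm,cv2.minAreaRect(w))
E
```

```text
[array([ 11, 135, 199], dtype=uint8), array([ 16, 127, 243], dtype=uint8), array([ 26,  70, 247], dtype=uint8), array([ 24,  78, 247], dtype=uint8)]
stand ((532.6286010742188, 289.5692138671875), (62.741729736328125, 129.16485595703125), 7.138797760009766)
handle ((533.1448364257812, 289.511474609375), (23.3674259185791, 70.81708526611328), 6.8654255867004395)
```

View pics/c1.png

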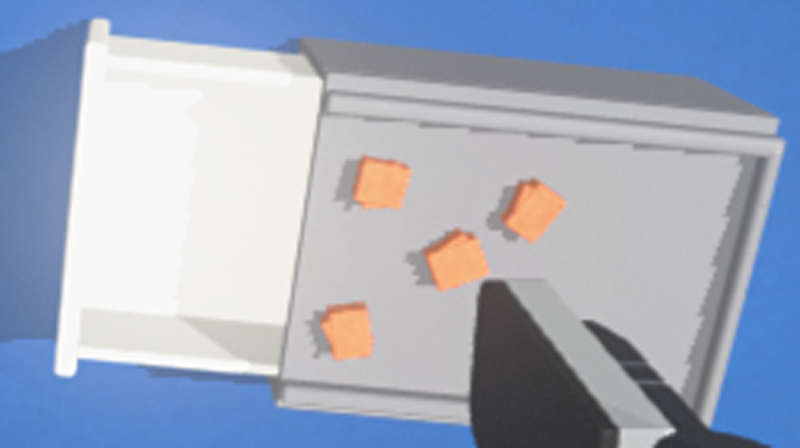

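The crop shows the caddy's outer lip corners at crop (325,76), (785,141) and (279,402), and the drawer panel's outer top edge from (90,22) to (57,374). Four chips are in view and the fifth is hidden by the finger.

```bash
python3 - <<'E'
from h import *
import pickle;p=pickle.load(open("w1.pkl","rb"))
f=lambda x,y,z:atz(p,(240+x/3.2-.5,180+y/3.2-.5),z)[:2]
A,B,C=f(325,76,74),f(785,141,74),f(279,402,74)
D,E_=f(90,22,57),f(57,374,57); F,G=f(325,115,66),f(285,380,66)
print(A,B,C,"len",np.linalg.norm(B-A),np.linalg.norm(C-A),"mid",(A+C)/2)
for a,b in((A,B),): print("yaw",np.degrees(np.arctan2(*(b-a)[::-1])))
for a,b in((C,A),(E_,D),(G,F)): v=b-a; print("yaw",np.degrees(np.arctan2(-v[0],v[1])),np.linalg.norm(v),(a+b)/2)
E
python3 plan.py -1,533,289.5,150,1.693,6 -1,_,_,58,_,6 -1,_,_,_,_,1 0.8,_,_,_,_,7
```

```text
[590.35190598 141.49576578] [759.77019721 117.39581757] [578.48439192  10.70927155] len 171.1238291606877 131.32381719411842 mid [584.41814895  76.10251867]
yaw -8.096073537631257
yaw -5.184797197736251 131.32381719411842 [584.41814895  76.10251867]
yaw -5.690736466404004 145.06988826529152 [498.02782129  85.65861243]
yaw -5.651583868243009 109.37014970502291 [587.06288955  70.29484055]
[[-1.0,0.0199,0.0022,0.03,0,0,-0.02],[-1.0,0.0199,0.0025,0.03,0,0,-0.021],[-1.0,0.0198,0.003,0.03,0,0,-0.02],[-1.0,0.0198,0.0034,0.03,0,0,-0.02],[-1.0,0.0197,0.0038,0.03,0,0,-0.021],[-1.0,0.0196,0.0041,0.03,0,0,-0.02],[-1.0,0.0,0.0,0.0153,0,0,0.0],[-1.0,0.0,0.0,0.0154,0,0,0.0],[-1.0,0.0,0.0,0.0153,0,0,0.0],[-1.0,0.0,0.0,0.0153,0,0,0.0]]
[[-1.0,0.0,0.0,0.0154,0,0,0.0],[-1.0,0.0,0.0,0.0153,0,0,0.0],[-1.0,0.0,0.0,0.0,0,0,0.0],[0.8,0.0,0.0,0.0,0,0,0.0],[0.8,0.0,0.0,0.0,0,0,0.0],[0.8,0.0,0.0,0.0,0,0,0.0],[0.8,0.0,0.0,0.0,0,0,0.0],[0.8,0.0,0.0,0.0,0,0,0.0],[0.8,0.0,0.0,0.0,0,0,0.0],[0.8,0.0,0.0,0.0,0,0,0.0]]
cmd [532.947 289.535  57.994   1.693]
```

Request:
send_rows(
  targets=[
    [-1.0, 0.0199, 0.0022, 0.03, 0, 0, -0.02],
    [-1.0, 0.0199, 0.0025, 0.03, 0, 0, -0.021],
    [-1.0, 0.0198, 0.003, 0.03, 0, 0, -0.02],
    [-1.0, 0.0198, 0.0034, 0.03, 0, 0, -0.02],
    [-1.0, 0.0197, 0.0038, 0.03, 0, 0, -0.021],
    [-1.0, 0.0196, 0.0041, 0.03, 0, 0, -0.02],
    [-1.0, 0.0, 0.0, 0.0153, 0, 0, 0.0],
    [-1.0, 0.0, 0.0, 0.0154, 0, 0, 0.0],
    [-1.0, 0.0, 0.0, 0.0153, 0, 0, 0.0],
    [-1.0, 0.0, 0.0, 0.0153, 0, 0, 0.0],
  ],
)

```text
time_s: 5.35
eef_pos: [532.6, 289.4, 88.2]
ee_rot: [0.0, 0.663, 0.749, 0.0]
force: [0.3, 0.8, 0.4]
grip_width: 1.002
grip_force: 0.0
```

Request:
send_rows(
  targets=[
    [-1.0, 0.0, 0.0, 0.0154, 0, 0, 0.0],
    [-1.0, 0.0, 0.0, 0.0153, 0, 0, 0.0],
    [-1.0, 0.0, 0.0, 0.0, 0, 0, 0.0],
    [0.8, 0.0, 0.0, 0.0, 0, 0, 0.0],
    [0.8, 0.0, 0.0, 0.0, 0, 0, 0.0],
    [0.8, 0.0, 0.0, 0.0, 0, 0, 0.0],
    [0.8, 0.0, 0.0, 0.0, 0, 0, 0.0],
    [0.8, 0.0, 0.0, 0.0, 0, 0, 0.0],
    [0.8, 0.0, 0.0, 0.0, 0, 0, 0.0],
    [0.8, 0.0, 0.0, 0.0, 0, 0, 0.0],
  ],
  squeeze=60,
)

```text
time_s: 6.6
eef_pos: [532.6, 289.9, 58.5]
ee_rot: [0.0, 0.662, 0.749, 0.0]
force: [-0.4, 0.6, 4.9]
grip_width: 0.271
grip_force: 59.9
```

```bash
python3 - <<'E'
from h import *
s=ctrl.sense();print(s["time_s"],s["eef_pos"],s["ee_rot"],s["force"],s["wrist_torque"],s["grip_width"],s["grip_force"])
E
python3 plan.py 0.8,_,_,118,_,7 0.8,_,_,200,_,3
```

```text
6.6 [532.59166921 289.88287632  58.46697287] [2.16630397e-04 6.62308331e-01 7.49231264e-01 3.76225379e-04] [-0.433985    0.60224146  4.92900693] [-0.06103819  0.15251774 -0.02350678] 0.2707475688591652 59.86816763877869
[[0.8,0.0,0.0,-0.0086,0,0,0.0],[0.8,0.0,0.0,-0.0085,0,0,0.0],[0.8,0.0,0.0,-0.0086,0,0,0.0],[0.8,0.0,0.0,-0.0086,0,0,0.0],[0.8,0.0,0.0,-0.0086,0,0,0.0],[0.8,0.0,0.0,-0.0085,0,0,0.0],[0.8,0.0,0.0,-0.0086,0,0,0.0],[0.8,0.0,0.0,-0.0273,0,0,0.0],[0.8,0.0,0.0,-0.0274,0,0,0.0],[0.8,0.0,0.0,-0.0273,0,0,0.0]]
cmd [532.947 289.535 199.994   1.693]
```

Request:
send_rows(
  targets=[
    [0.8, 0.0, 0.0, -0.0086, 0, 0, 0.0],
    [0.8, 0.0, 0.0, -0.0085, 0, 0, 0.0],
    [0.8, 0.0, 0.0, -0.0086, 0, 0, 0.0],
    [0.8, 0.0, 0.0, -0.0086, 0, 0, 0.0],
    [0.8, 0.0, 0.0, -0.0086, 0, 0, 0.0],
    [0.8, 0.0, 0.0, -0.0085, 0, 0, 0.0],
    [0.8, 0.0, 0.0, -0.0086, 0, 0, 0.0],
    [0.8, 0.0, 0.0, -0.0273, 0, 0, 0.0],
    [0.8, 0.0, 0.0, -0.0274, 0, 0, 0.0],
    [0.8, 0.0, 0.0, -0.0273, 0, 0, 0.0],
  ],
)

```text
time_s: 7.85
eef_pos: [532.2, 289.8, 201.2]
ee_rot: [0.0, 0.662, 0.749, 0.0]
force: [-0.7, -0.6, -1.8]
grip_width: 0.274
grip_force: 59.0
```

```bash
python3 - <<'E'
from h import *
s=ctrl.sense();print(s["time_s"],s["eef_pos"],s["ee_rot"],s["force"],s["wrist_torque"],s["grip_width"],s["grip_force"])
p=ctrl.capture("wrist");save(p,"wrist2")
import pickle;pickle.dump(p,open("w2.pkl","wb"))
cv2.imwrite("pics/w2s.png",cv2.resize(p["img"][:,:,::-1],(800,600),interpolation=cv2.INTER_CUBIC))
Z=dict(caddy_edge=66,drawer_in=10,drawer_front=40,stand=0,chip0=66,scraper=140)
for q,z in Z.items():
    for r in ctrl.landmark_of(q,p)[:7]: print(q,np.round(r["score"],2),np.round(r["point"],1),np.round(atz(p,r["point"],z),0))
E
```

```text
7.85 [532.22320961 289.78377499 201.21962819] [1.08748163e-05 6.62306780e-01 7.49232760e-01 1.61899016e-05] [-0.67619229 -0.58636767 -1.79502846] [ 0.06726291 -0.01913447 -0.01190813] 0.27385787644208115 58.96462440490723
stand 0.59 [279.7 242.2] [540. 233.   0.]
stand 0.58 [279.1 189.7] [533. 287.   0.]
scraper 0.71 [279.5 238.9] [534. 285. 140.]
```

View pics/w2s.png

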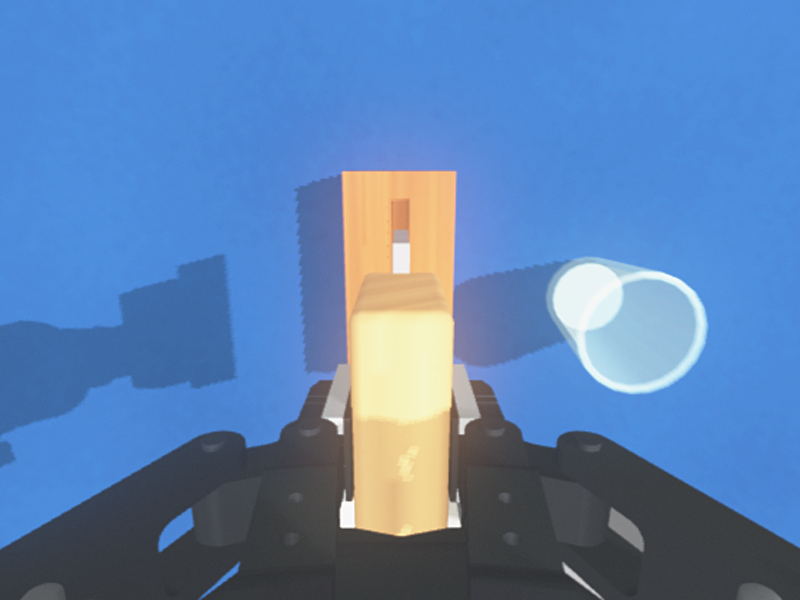

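The scraper is out of the stand and held upright and centred: handle top at (400,400), empty slot at (400,240), cup at (640,330). Before wiping I'll refine the caddy pose by fitting its edges in the earlier pictures.

```bash
cat > fit.py <<'E'
from h import *
import pickle
from scipy.optimize import minimize
p=pickle.load(open("w1.pkl","rb"))
S=4
def prep(im): 
    g=cv2.GaussianBlur(im,(3,3),0); e=np.max([cv2.Canny(cv2.resize(g[:,:,i],None,fx=S,fy=S,interpolation=cv2.INTER_CUBIC),40,90) for i in range(3)],0)
    return cv2.distanceTransform(255-e,cv2.DIST_L2,5)/S
D=prep(p["img"])
seg=[((0,69,74),(170,69,74)),((0,-69,74),(65,-69,74)),((170,69,74),(170,-30,74)),((0,69,0),(165,69,0)),((0,-55,66),(0,55,66)),((0,55,74),(120,55,74)),((0,-55,74),(60,-55,74)),((0,69,10),(0,69,74))]
drw=[((0,69,57),(0,-69,57)),((8,69,57),(8,-69,57)),((0,69,5),(0,69,57))]
def pts(q):
    x,y,a,f=q; R=Ro.from_euler("z",a).as_matrix(); o=[]
    for L,dx in((seg,0),(drw,f)):
        for A,B in L:
            n=int(np.hypot(*(np.subtract(B,A)[:2]))/3+8); u=np.linspace(0,1,n)[:,None]
            o.append((np.array(A)*(1-u)+np.array(B)*u+[dx,0,0])@R.T+[x,y,0])
    return np.vstack(o)
def pr(P):
    c=P@np.array(p["R"]).T+np.array(p["t"]).ravel(); q=c@np.array(p["camera_matrix"]).T; return q[:,:2]/q[:,2:]
def cost(q):
    uv=((pr(pts(q))+.5)*S-.5).astype(np.float32)
    d=cv2.remap(D.astype(np.float32),uv[:,0].copy(),uv[:,1].copy(),cv2.INTER_LINEAR,borderValue=5)
    return np.minimum(d,3).mean()
best=None
for a in(-.08,-.11,-.14):
  for x in(581,586):
    for y in(70,76):
        r=minimize(cost,[x,y,a,-93],method="Nelder-Mead",options=dict(initial_simplex=np.array([[x,y,a,-93]]*5)+np.vstack([np.zeros(4),np.diag([5,5,.03,5])]),maxiter=600))
        if best is None or r.fun<best.fun: best=r
print(best.fun,np.round(best.x,3),"deg",np.degrees(best.x[2]))
im=cv2.resize(p["img"][180:320,240:490,::-1],(800,448),interpolation=cv2.INTER_CUBIC)
for u,v in pr(pts(best.x)): cv2.circle(im,(int((u-240+.5)*3.2),int((v-180+.5)*3.2)),1,(0,255,0),-1)
cv2.imwrite("pics/fit.png",im)
x,y,a,_=best.x
ps=[p]
for r in [(379.3,259.3),(353.9,236),(405.5,246.8),(350.4,283.7)]:
    w=atz(p,r,66)[:2]-[x,y]; print("chip",np.round(Ro.from_euler("z",-a).as_matrix()[:2,:2]@w))
E
python3 fit.py
```

```text
1.9952536821365356 [ 5.84811e+02  7.66610e+01 -1.15000e-01 -8.82380e+01] deg -6.5630053878013905
chip [58. -1.]
chip [22. 25.]
chip [86. 19.]
chip [ 28. -38.]
```

View pics/fit.png

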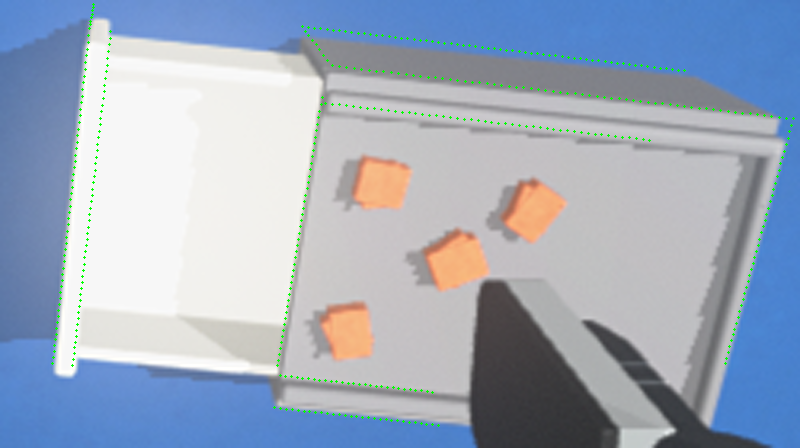

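The fit overlay is a few mm off: the green left lip line at crop row 68 sits against row 76 seen. I'll take a clean overhead look at the caddy on the way there.

```bash
python3 plan.py 0.8,630,10,260,1.456,10,c
```

```text
[[0.8,-0.0071,0.0015,-0.0015,0,0,0.006],[0.8,-0.0205,0.0046,-0.0042,0,0,0.017],[0.8,-0.0318,0.0076,-0.0067,0,0,0.026],[0.8,-0.0399,0.0106,-0.0083,0,0,0.033],[0.8,-0.0437,0.0133,-0.0093,0,0,0.036],[0.8,-0.0433,0.0148,-0.0093,0,0,0.037],[0.8,-0.0385,0.0148,-0.0083,0,0,0.033],[0.8,-0.0301,0.0127,-0.0067,0,0,0.026],[0.8,-0.0192,0.0087,-0.0042,0,0,0.017],[0.8,-0.0065,0.0031,-0.0015,0,0,0.006]]
cmd [629.979  10.016 259.994   1.456]
```

Request:
send_rows(
  targets=[
    [0.8, -0.0071, 0.0015, -0.0015, 0, 0, 0.006],
    [0.8, -0.0205, 0.0046, -0.0042, 0, 0, 0.017],
    [0.8, -0.0318, 0.0076, -0.0067, 0, 0, 0.026],
    [0.8, -0.0399, 0.0106, -0.0083, 0, 0, 0.033],
    [0.8, -0.0437, 0.0133, -0.0093, 0, 0, 0.036],
    [0.8, -0.0433, 0.0148, -0.0093, 0, 0, 0.037],
    [0.8, -0.0385, 0.0148, -0.0083, 0, 0, 0.033],
    [0.8, -0.0301, 0.0127, -0.0067, 0, 0, 0.026],
    [0.8, -0.0192, 0.0087, -0.0042, 0, 0, 0.017],
    [0.8, -0.0065, 0.0031, -0.0015, 0, 0, 0.006],
  ],
)

```text
time_s: 9.45
eef_pos: [629.8, 9.0, 260.0]
ee_rot: [-0.0, 0.747, 0.665, -0.0]
force: [-0.4, 1.1, -2.7]
grip_width: 0.274
grip_force: 59.1
```

```bash
python3 - <<'E'
from h import *
s=ctrl.sense();print(s["time_s"],s["eef_pos"],s["force"],s["joints"])
p=ctrl.capture("wrist");save(p,"wrist3")
print("cam",-np.array(p["R"]).T@np.array(p["t"]).ravel())
import pickle;pickle.dump(p,open("w3.pkl","wb"))
u=[proj(p,X) for X in((490,150,66),(490,0,66),(760,150,66),(760,0,66))];print(u)
u=np.array(u);a=np.clip(u.min(0).astype(int)-15,0,None);b=u.max(0).astype(int)+15
c=p["img"][a[1]:b[1],a[0]:b[0],::-1];k=min(800/c.shape[1],600/c.shape[0]);print("crop",a,k)
cv2.imwrite("pics/c3.png",cv2.resize(c,None,fx=k,fy=k,interpolation=cv2.INTER_CUBIC))
for q,z in dict(caddy_edge=66,drawer_in=10,drawer_front=40,chip0=66).items():
    for r in ctrl.landmark_of(q,p)[:7]: print(q,np.round(r["score"],2),np.round(r["point"],1),np.round(atz(p,r["point"],z),1))
E
```

```text
9.45 [629.76702645   8.98424348 260.02137999] [-0.38164368  1.10486548 -2.67871798] [-1.71470311e-01  5.37239214e-01  1.09427460e+00  4.09852197e-05
  1.51014405e+00 -5.56755982e-02]
cam [638.61953683  74.79513005 403.53666783]
[array([101.20580697,  48.99433617]), array([138.85139698, 213.79738716]), array([412.0575953 ,   8.91811222]), array([415.21391507, 182.2651973 ])]
crop [86  0] 2.3255813953488373
caddy_edge 0.83 [223.6 124.9] [586.   74.1  66. ]
drawer_in 0.7 [216.8 125. ] [570.   74.7  10. ]
drawer_front 0.8 [136.3 127.2] [495.5  81.9  40. ]
chip0 0.98 [287.  125.3] [643.8  66.9  66. ]
chip0 0.86 [244.9  93.2] [609.3  99.2  66. ]
chip0 0.67 [314.5  99.7] [671.   86.4  66. ]
chip0 0.63 [315.9 155. ] [667.8  36.9  66. ]
chip0 0.55 [247.5 161.9] [603.   37.9  66. ]
```

View pics/c3.png

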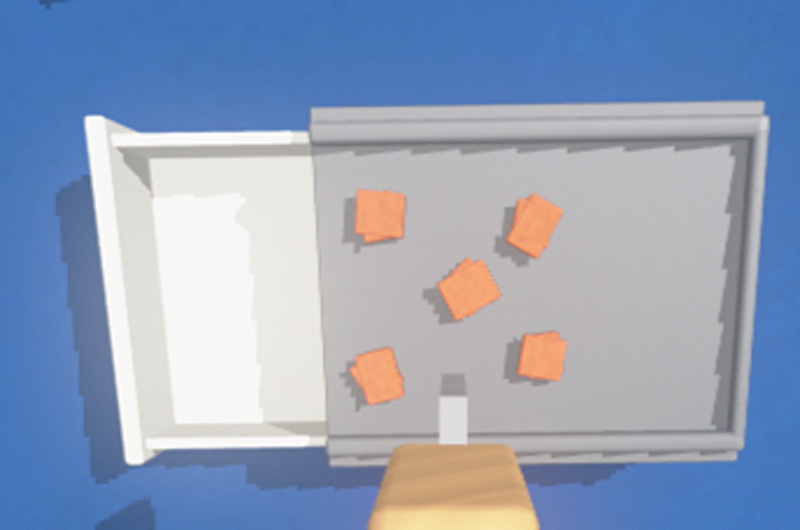

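The crop shows all five chips, at crop (380,215), (534,225), (469,289), (541,356) and (377,376). The front edge runs from (313,147) to (327,437) and the back lip's inner face is near x=740. The scraper is at the lower right of the middle.

```bash
python3 - <<'E'
from h import *
import pickle;p=pickle.load(open("w3.pkl","rb"))
f=lambda x,y,z:atz(p,(86+(x+.5)/2.3256-.5,(y+.5)/2.3256-.5),z)[:2]
FL,FR,BL,BR=f(313,147,66),f(327,437,66),f(743,140,66),f(735,434,66)
for n,a,b in(("front",FR,FL),("back",BR,BL)): v=b-a;print(n,np.round((a+b)/2,1),np.linalg.norm(v),np.degrees(np.arctan2(-v[0],v[1])))
for n,a,b in(("L",FL,BL),("R",FR,BR)): v=b-a;print(n,np.linalg.norm(v),np.degrees(np.arctan2(v[1],v[0])))
P,Q=f(87,117,57),f(131,464,57);v=P-Q;print("panel",(P+Q)/2,np.linalg.norm(v),np.degrees(np.arctan2(-v[0],v[1])))
o=((FL+FR)/2);a=np.radians(-6.6);R=np.array([[np.cos(a),np.sin(a)],[-np.sin(a),np.cos(a)]])
for x,y in((380,212),(536,224),(470,288),(543,355),(379,374)): print("chip",np.round(R@(f(x,y,74)-o),1))
print("panel local",R@((P+Q)/2-o))
E
```

```text
front [585.4  71.3] 111.57915321138772 -6.207428535128886
back [750.1  53.9] 112.97814173704376 -3.10584691625256
L 162.6258680527544 -5.800163299075347
R 168.73461545424516 -6.2337585502042385
panel [498.91932124  80.64405865] 137.09970989093512 -5.378881644448987
chip [25.1 31.9]
chip [84.  27.5]
chip [59.1  4.1]
chip [ 88.  -21.5]
chip [ 23.2 -28.9]
panel local [-86.96139572  -0.66356975]
```

```bash
python3 plan.py 0.8,714.6,57.9,150,1.466,5,c 0.8,_,_,112.5,_,4
```

```text
[[0.8,0.0055,0.0075,0.0105,0,0,-0.001],[0.8,0.0143,0.0197,0.0275,0,0,-0.002],[0.8,0.0176,0.0243,0.034,0,0,-0.004],[0.8,0.0142,0.0197,0.0275,0,0,-0.002],[0.8,0.0054,0.0076,0.0105,0,0,-0.001],[0.8,0.0,0.0,0.0094,0,0,0.0],[0.8,0.0,0.0,0.0093,0,0,0.0],[0.8,0.0,0.0,0.0094,0,0,0.0],[0.8,0.0,0.0,0.0094,0,0,0.0],[0.8,0,0,0,0,0,0]]
cmd [714.609  57.936 112.494   1.466]
```

Request:
send_rows(
  targets=[
    [0.8, 0.0055, 0.0075, 0.0105, 0, 0, -0.001],
    [0.8, 0.0143, 0.0197, 0.0275, 0, 0, -0.002],
    [0.8, 0.0176, 0.0243, 0.034, 0, 0, -0.004],
    [0.8, 0.0142, 0.0197, 0.0275, 0, 0, -0.002],
    [0.8, 0.0054, 0.0076, 0.0105, 0, 0, -0.001],
    [0.8, 0.0, 0.0, 0.0094, 0, 0, 0.0],
    [0.8, 0.0, 0.0, 0.0093, 0, 0, 0.0],
    [0.8, 0.0, 0.0, 0.0094, 0, 0, 0.0],
    [0.8, 0.0, 0.0, 0.0094, 0, 0, 0.0],
    [0.8, 0, 0, 0, 0, 0, 0],
  ],
)

```text
time_s: 10.95
eef_pos: [714.0, 58.2, 112.3]
ee_rot: [-0.0, 0.743, 0.669, -0.0]
force: [-0.0, 0.2, -2.8]
grip_width: 0.271
grip_force: 59.5
```

```bash
python3 - <<'E'
from h import *
s=ctrl.sense();print(s["time_s"],s["eef_pos"],s["force"],s["wrist_torque"],s["joints"])
p=[ctrl.capture(n) for n in("scene","wrist")]
a=cv2.resize(p[0]["img"][140:270,240:400,::-1],(800,650)); save(p[1],"wrist4")
cv2.imwrite("pics/c4.png",np.hstack([cv2.resize(a,(400,325)),cv2.resize(p[1]["img"][:,:,::-1],(400,325))]))
E
python3 plan.py 0.8,573.4,72.8,112.5,_,19
```

```text
10.95 [714.04061756  58.1868187  112.28383933] [-0.02133537  0.16819641 -2.81543186] [-0.00345254  0.0025433  -0.00220467] [-8.17439207e-02  8.43397173e-01  9.49369610e-01 -1.59787960e-05
  1.34911419e+00  2.24685203e-02]
[[0.8,0.0,-0.0075,0.0,0,0,0.0],[0.8,0.0,-0.0074,0.0,0,0,0.0],[0.8,0.0,-0.0075,0.0,0,0,0.0],[0.8,0.0,-0.0075,0.0,0,0,0.0],[0.8,0.0,-0.0075,0.0,0,0,0.0],[0.8,0.0,-0.0074,0.0,0,0,0.0],[0.8,0.0,-0.0075,0.0,0,0,0.0],[0.8,0.0,-0.0075,0.0,0,0,0.0],[0.8,0.0,-0.0075,0.0,0,0,0.0],[0.8,0.0,-0.0074,0.0,0,0,0.0]]
[[0.8,0.0,-0.0075,0.0,0,0,0.0],[0.8,0.0,-0.0075,0.0,0,0,0.0],[0.8,0.0,-0.0075,0.0,0,0,0.0],[0.8,0.0,-0.0074,0.0,0,0,0.0],[0.8,0.0,-0.0075,0.0,0,0,0.0],[0.8,0.0,-0.0075,0.0,0,0,0.0],[0.8,0.0,-0.0074,0.0,0,0,0.0],[0.8,0.0,-0.0075,0.0,0,0,0.0],[0.8,0.0,-0.0075,0.0,0,0,0.0],[0.8,0,0,0,0,0,0]]
cmd [573.388  72.79  112.494   1.466]
```

View pics/c4.png

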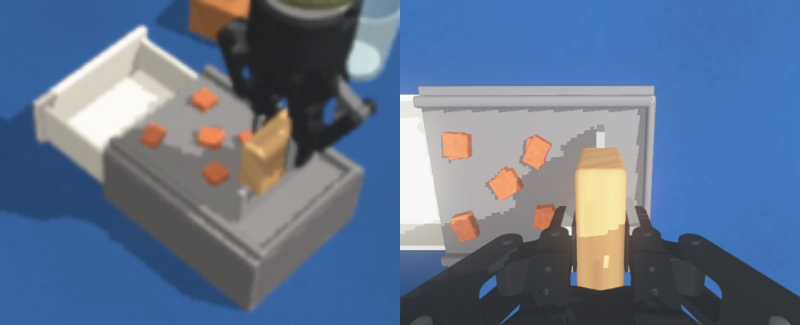

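The blade stands behind all five chips and between the lips (scene half: blade at (245,190); wrist half: blade end at (600,135)), with no contact force. Now the wipe.

Request:
send_rows(
  targets=[
    [0.8, 0.0, -0.0075, 0.0, 0, 0, 0.0],
    [0.8, 0.0, -0.0074, 0.0, 0, 0, 0.0],
    [0.8, 0.0, -0.0075, 0.0, 0, 0, 0.0],
    [0.8, 0.0, -0.0075, 0.0, 0, 0, 0.0],
    [0.8, 0.0, -0.0075, 0.0, 0, 0, 0.0],
    [0.8, 0.0, -0.0074, 0.0, 0, 0, 0.0],
    [0.8, 0.0, -0.0075, 0.0, 0, 0, 0.0],
    [0.8, 0.0, -0.0075, 0.0, 0, 0, 0.0],
    [0.8, 0.0, -0.0075, 0.0, 0, 0, 0.0],
    [0.8, 0.0, -0.0074, 0.0, 0, 0, 0.0],
  ],
)

```text
time_s: 12.3
eef_pos: [639.4, 66.1, 112.5]
ee_rot: [0.0, 0.743, 0.669, 0.0]
force: [0.8, 0.5, -1.9]
grip_width: 0.275
grip_force: 59.4
```

Request:
send_rows(
  targets=[
    [0.8, 0.0, -0.0075, 0.0, 0, 0, 0.0],
    [0.8, 0.0, -0.0075, 0.0, 0, 0, 0.0],
    [0.8, 0.0, -0.0075, 0.0, 0, 0, 0.0],
    [0.8, 0.0, -0.0074, 0.0, 0, 0, 0.0],
    [0.8, 0.0, -0.0075, 0.0, 0, 0, 0.0],
    [0.8, 0.0, -0.0075, 0.0, 0, 0, 0.0],
    [0.8, 0.0, -0.0074, 0.0, 0, 0, 0.0],
    [0.8, 0.0, -0.0075, 0.0, 0, 0, 0.0],
    [0.8, 0.0, -0.0075, 0.0, 0, 0, 0.0],
    [0.8, 0, 0, 0, 0, 0, 0],
  ],
)

```text
time_s: 13.55
eef_pos: [572.5, 73.2, 112.6]
ee_rot: [-0.0, 0.743, 0.669, -0.0]
force: [-0.5, -0.0, -1.7]
grip_width: 0.276
grip_force: 59.4
```

```bash
python3 - <<'E'
from h import *
s=ctrl.sense();print(s["time_s"],s["eef_pos"],s["force"],s["wrist_torque"])
p=[ctrl.capture(n) for n in("scene","top")]
cv2.imwrite("pics/c5.png",np.hstack([cv2.resize(p[0]["img"][140:270,240:400,::-1],(400,325)),cv2.resize(p[1]["img"][130:260,200:360,::-1],(400,325))]))
for q in p:
  print([(np.round(r["score"],2),np.round(r["point"]),np.round(atz(q,r["point"],10)[:2])) for r in ctrl.landmark_of("chip0",q)])
E
```

```text
13.55 [572.53433732  73.18481591 112.59200135] [-0.47639608 -0.00178365 -1.70982313] [ 0.05427295 -0.03845502 -0.02195792]
[]
[]
```

View pics/c5.png

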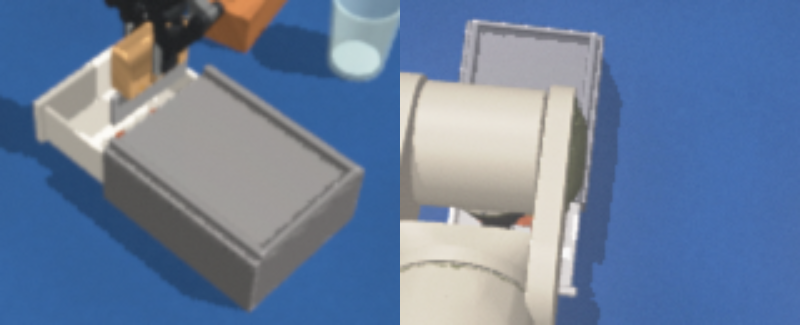

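The caddy top is clear (scene half), with chip edges showing in the drawer below the blade. Next the scraper goes back to the stand.

```bash
python3 plan.py 0.8,_,_,190,_,3 0.8,532.95,289.54,190,1.693,10,c 0.8,_,_,_,_,2 0.8,_,_,108,_,5,c
```

```text
[[0.8,0.0,0.0,-0.0258,0,0,0.0],[0.8,0.0,0.0,-0.0259,0,0,0.0],[0.8,0.0,0.0,-0.0258,0,0,0.0],[0.8,0.0052,-0.0015,0.0,0,0,-0.006],[0.8,0.015,-0.0044,0.0,0,0,-0.016],[0.8,0.0235,-0.0065,0.0,0,0,-0.025],[0.8,0.0299,-0.0073,0.0,0,0,-0.031],[0.8,0.0333,-0.0072,0.0,0,0,-0.036],[0.8,0.0335,-0.0059,0.0,0,0,-0.035],[0.8,0.0305,-0.0043,0.0,0,0,-0.031]]
[[0.8,0.0242,-0.0027,0.0,0,0,-0.025],[0.8,0.0156,-0.0013,0.0,0,0,-0.016],[0.8,0.0054,-0.0004,0.0,0,0,-0.006],[0.8,0.0,0.0,0.0,0,0,0.0],[0.8,0.0,0.0,0.0,0,0,0.0],[0.8,0.0,0.0,0.0078,0,0,0.0],[0.8,0.0,0.0,0.0205,0,0,0.0],[0.8,0.0,0.0,0.0254,0,0,0.0],[0.8,0.0,0.0,0.0205,0,0,0.0],[0.8,0.0,0.0,0.0078,0,0,0.0]]
cmd [532.901 289.551 107.994   1.693]
```

Request:
send_rows(
  targets=[
    [0.8, 0.0, 0.0, -0.0258, 0, 0, 0.0],
    [0.8, 0.0, 0.0, -0.0259, 0, 0, 0.0],
    [0.8, 0.0, 0.0, -0.0258, 0, 0, 0.0],
    [0.8, 0.0052, -0.0015, 0.0, 0, 0, -0.006],
    [0.8, 0.015, -0.0044, 0.0, 0, 0, -0.016],
    [0.8, 0.0235, -0.0065, 0.0, 0, 0, -0.025],
    [0.8, 0.0299, -0.0073, 0.0, 0, 0, -0.031],
    [0.8, 0.0333, -0.0072, 0.0, 0, 0, -0.036],
    [0.8, 0.0335, -0.0059, 0.0, 0, 0, -0.035],
    [0.8, 0.0305, -0.0043, 0.0, 0, 0, -0.031],
  ],
)

```text
time_s: 15.0
eef_pos: [539.4, 247.2, 188.4]
ee_rot: [-0.001, 0.679, 0.734, -0.001]
force: [-0.3, 0.2, -2.0]
grip_width: 0.275
grip_force: 59.5
```

Request:
send_rows(
  targets=[
    [0.8, 0.0242, -0.0027, 0.0, 0, 0, -0.025],
    [0.8, 0.0156, -0.0013, 0.0, 0, 0, -0.016],
    [0.8, 0.0054, -0.0004, 0.0, 0, 0, -0.006],
    [0.8, 0.0, 0.0, 0.0, 0, 0, 0.0],
    [0.8, 0.0, 0.0, 0.0, 0, 0, 0.0],
    [0.8, 0.0, 0.0, 0.0078, 0, 0, 0.0],
    [0.8, 0.0, 0.0, 0.0205, 0, 0, 0.0],
    [0.8, 0.0, 0.0, 0.0254, 0, 0, 0.0],
    [0.8, 0.0, 0.0, 0.0205, 0, 0, 0.0],
    [0.8, 0.0, 0.0, 0.0078, 0, 0, 0.0],
  ],
)

```text
time_s: 16.25
eef_pos: [531.8, 289.3, 106.5]
ee_rot: [-0.001, 0.662, 0.749, -0.001]
force: [-0.3, -0.3, -3.1]
grip_width: 0.274
grip_force: 59.4
```

```bash
python3 - <<'E'
from h import *
s=ctrl.sense();print(s["time_s"],s["eef_pos"],s["ee_rot"],s["force"],s["wrist_torque"],s["joints"])
E
python3 plan.py 0.8,_,_,58.5,_,10
```

```text
16.25 [531.79482556 289.3088145  106.49168728] [-5.89784433e-04  6.62495997e-01  7.49064559e-01 -9.96124233e-04] [-0.29070369 -0.25964359 -3.14785602] [0.02885937 0.00779346 0.04617661] [ 3.04943092e-01  6.04305737e-01  1.39510755e+00 -1.81343763e-05
  1.14449457e+00  1.82447509e-01]
[[0.8,0.0,0.0,0.0049,0,0,0.0],[0.8,0.0,0.0,0.005,0,0,0.0],[0.8,0.0,0.0,0.0049,0,0,0.0],[0.8,0.0,0.0,0.005,0,0,0.0],[0.8,0.0,0.0,0.0049,0,0,0.0],[0.8,0.0,0.0,0.005,0,0,0.0],[0.8,0.0,0.0,0.0049,0,0,0.0],[0.8,0.0,0.0,0.005,0,0,0.0],[0.8,0.0,0.0,0.0049,0,0,0.0],[0.8,0.0,0.0,0.005,0,0,0.0]]
cmd [532.901 289.551  58.494   1.693]
```

```bash
echo "[532.901,289.551,107.994,1.693]">st.json; python3 plan.py 0.8,_,_,96,_,4 0.8,_,_,_,_,6
```

```text
[[0.8,0.0,0.0,0.003,0,0,0.0],[0.8,0.0,0.0,0.003,0,0,0.0],[0.8,0.0,0.0,0.003,0,0,0.0],[0.8,0.0,0.0,0.003,0,0,0.0],[0.8,0.0,0.0,0.0,0,0,0.0],[0.8,0.0,0.0,0.0,0,0,0.0],[0.8,0.0,0.0,0.0,0,0,0.0],[0.8,0.0,0.0,0.0,0,0,0.0],[0.8,0.0,0.0,0.0,0,0,0.0],[0.8,0.0,0.0,0.0,0,0,0.0]]
cmd [532.901 289.551  95.994   1.693]
```

Request:
send_rows(
  targets=[
    [0.8, 0, 0, 0.003, 0, 0, 0],
    [0.8, 0, 0, 0.003, 0, 0, 0],
    [0.8, 0, 0, 0.003, 0, 0, 0],
    [0.8, 0, 0, 0.003, 0, 0, 0],
    [0.8, 0, 0, 0, 0, 0, 0],
    [0.8, 0, 0, 0, 0, 0, 0],
    [0.8, 0, 0, 0, 0, 0, 0],
    [0.8, 0, 0, 0, 0, 0, 0],
    [0.8, 0, 0, 0, 0, 0, 0],
    [0.8, 0, 0, 0, 0, 0, 0],
  ],
)

```text
time_s: 17.5
eef_pos: [532.3, 289.8, 96.0]
ee_rot: [-0.0, 0.662, 0.749, 0.0]
force: [0.4, -0.6, -2.2]
grip_width: 0.273
grip_force: 59.4
```

```bash
python3 - <<'E'
from h import *
for i in range(3):
    s=ctrl.sense();print(s["time_s"],s["eef_pos"],s["ee_rot"],s["force"]); p=ctrl.capture("wrist")
E
cat st.json
```

```text
17.5 [532.2882133  289.81141287  96.01637523] [-2.58883347e-06  6.62314030e-01  7.49226351e-01  2.40332515e-06] [ 0.41653821 -0.60746892 -2.21186393]
17.55 [532.29000464 289.8242644   96.0164117 ] [-5.24556610e-06  6.62304307e-01  7.49234946e-01  1.73919710e-05] [ 0.77187788  0.43777033 -2.15357698]
17.6 [532.29100982 289.82170728  96.02151426] [-4.58399402e-06  6.62315769e-01  7.49224814e-01  9.20698924e-06] [ 0.79339701  0.08378274 -2.03022909]
[532.901, 289.551, 95.994, 1.693]
```

Request:
send_rows(
  targets=[
    [0.8, 0, -0.0, 0.0035, 0, 0, 0],
    [0.8, 0, 0, 0.0035, 0, 0, 0],
    [0.8, 0, 0, 0.0035, 0, 0, 0],
    [0.8, 0, 0, 0.0035, 0, 0, 0],
    [0.8, 0, 0, 0.0035, 0, 0, 0],
    [0.8, 0, 0, 0.0035, 0, 0, 0],
    [0.8, 0, 0, 0.0035, 0, 0, 0],
    [0.8, 0, 0, 0.0035, 0, 0, 0],
    [0.8, 0, 0, 0.0035, 0, 0, 0],
    [0.8, 0, 0, 0.0035, 0, 0, 0],
  ],
)

```text
time_s: 18.9
eef_pos: [532.3, 289.8, 60.8]
ee_rot: [0.0, 0.662, 0.749, 0.0]
force: [-0.5, -0.0, -1.8]
grip_width: 0.273
grip_force: 59.4
```

Request:
send_rows(
  targets=[
    [0.8, 0, 0, 0.001, 0, 0, 0],
    [0.8, 0, 0, 0.001, 0, 0, 0],
    [0.8, 0, 0, 0.0005, 0, 0, 0],
    [0.8, 0, 0, 0, 0, 0, 0],
    [-1, 0, 0, 0, 0, 0, 0],
    [-1, 0, 0, 0, 0, 0, 0],
    [-1, 0, 0, 0, 0, 0, 0],
    [-1, 0, 0, 0, 0, 0, 0],
    [-1, 0, 0, 0, 0, 0, 0],
    [-1, 0, 0, 0, 0, 0, 0],
  ],
)

```text
time_s: 20.15
eef_pos: [532.3, 289.8, 58.5]
ee_rot: [-0.0, 0.662, 0.749, -0.0]
force: [0.1, -0.5, 0.8]
grip_width: 1.0
grip_force: 0.0
```

```bash
echo "[532.901,289.551,58.494,1.693]">st.json; python3 plan.py -1,_,_,130,_,4 -1,_,_,230,_,3 -1,532,240,250,_,3
```

```text
[[-1.0,0.0,0.0,-0.0179,0,0,0.0],[-1.0,0.0,0.0,-0.0179,0,0,0.0],[-1.0,0.0,0.0,-0.0178,0,0,0.0],[-1.0,0.0,0.0,-0.0179,0,0,0.0],[-1.0,0.0,0.0,-0.0333,0,0,0.0],[-1.0,0.0,0.0,-0.0334,0,0,0.0],[-1.0,0.0,0.0,-0.0333,0,0,0.0],[-1.0,-0.0164,-0.0023,-0.0067,0,0,0.0],[-1.0,-0.0163,-0.0023,-0.0066,0,0,0.0],[-1.0,-0.0164,-0.0023,-0.0067,0,0,0.0]]
cmd [532.038 239.976 249.994   1.693]
```

```bash
echo "[532.901,289.551,58.494,1.693]">st.json; python3 plan.py -1,_,_,130,_,4 -1,_,_,200,_,2 1,500,170,320,1.466,4
```

```text
[[-1.0,0.0,0.0,-0.0179,0,0,0.0],[-1.0,0.0,0.0,-0.0179,0,0,0.0],[-1.0,0.0,0.0,-0.0178,0,0,0.0],[-1.0,0.0,0.0,-0.0179,0,0,0.0],[-1.0,0.0,0.0,-0.035,0,0,0.0],[-1.0,0.0,0.0,-0.035,0,0,0.0],[1.0,-0.0287,-0.0118,-0.03,0,0,0.057],[1.0,-0.0293,-0.0102,-0.03,0,0,0.057],[1.0,-0.0298,-0.0084,-0.03,0,0,0.056],[1.0,-0.0302,-0.0068,-0.03,0,0,0.057]]
cmd [500.028 170.016 319.994   1.466]
```

Request:
send_rows(
  targets=[
    [-1.0, 0.0, 0.0, -0.0179, 0, 0, 0.0],
    [-1.0, 0.0, 0.0, -0.0179, 0, 0, 0.0],
    [-1.0, 0.0, 0.0, -0.0178, 0, 0, 0.0],
    [-1.0, 0.0, 0.0, -0.0179, 0, 0, 0.0],
    [-1.0, 0.0, 0.0, -0.035, 0, 0, 0.0],
    [-1.0, 0.0, 0.0, -0.035, 0, 0, 0.0],
    [1.0, -0.0287, -0.0118, -0.03, 0, 0, 0.057],
    [1.0, -0.0293, -0.0102, -0.03, 0, 0, 0.057],
    [1.0, -0.0298, -0.0084, -0.03, 0, 0, 0.056],
    [1.0, -0.0302, -0.0068, -0.03, 0, 0, 0.057],
  ],
)

```text
time_s: 21.4
eef_pos: [498.8, 169.3, 321.9]
ee_rot: [0.0, 0.743, 0.669, 0.0]
force: [1.2, 0.1, 0.2]
grip_width: 0.145
grip_force: 0.0
```

```bash
python3 - <<'E'
from h import *
s=ctrl.sense();print(s["time_s"],s["eef_pos"],s["force"])
p=ctrl.capture("wrist");q=ctrl.capture("scene")
import pickle;pickle.dump(p,open("w6.pkl","wb"))
cv2.imwrite("pics/c6.png",np.hstack([cv2.resize(p["img"][:,:,::-1],(400,300)),cv2.resize(q["img"][95:245,240:440,::-1],(400,300))]))
print([(np.round(r["score"],2),np.round(r["point"]),np.round(atz(p,r["point"],10)[:2])) for r in ctrl.landmark_of("chip0",p)])
print([(np.round(r["score"],2),np.round(r["point"]),np.round(atz(p,r["point"],73)[:2])) for r in ctrl.landmark_of("scraper_grip",p)])
hsv=cv2.cvtColor(p["img"],cv2.COLOR_RGB2HSV);m=cv2.inRange(hsv,(17,60,170),(30,255,255))
c=max(cv2.findContours(m,0,1)[0],key=cv2.contourArea)[:,0];print(cv2.minAreaRect(np.array([atz(p,v,93)[:2] for v in c],np.float32)))
E
python3 plan.py 1,439,86.9,200,_,4 1,_,_,35,_,5 1,_,_,_,_,1
```

```text
21.4 [498.84690939 169.31764235 321.90129894] [1.23316257 0.13996538 0.16843023]
[(np.float64(0.66), array([338., 211.]), array([571., 108.])), (np.float64(0.66), array([342., 242.]), array([573.,  64.])), (np.float64(0.64), array([338., 228.]), array([569.,  84.])), (np.float64(0.57), array([341., 260.]), array([570.,  39.])), (np.float64(0.54), array([334., 257.]), array([560.,  44.]))]
[(np.float64(0.8), array([296.,  58.]), array([530., 291.]))]
((534.7083129882812, 282.0796203613281), (44.434410095214844, 109.82867431640625), 6.862630367279053)
[[1.0,-0.0223,-0.013,0.03,0,0,0.0],[1.0,-0.0222,-0.013,0.03,0,0,0.0],[1.0,-0.0223,-0.013,0.03,0,0,0.0],[1.0,-0.0222,-0.013,0.03,0,0,0.0],[1.0,0.0,0.0,0.033,0,0,0.0],[1.0,0.0,0.0,0.033,0,0,0.0],[1.0,0.0,0.0,0.033,0,0,0.0],[1.0,0.0,0.0,0.033,0,0,0.0],[1.0,0.0,0.0,0.033,0,0,0.0],[1.0,0.0,0.0,0.0,0,0,0.0]]
cmd [439.003  86.943  34.994   1.466]
```

View pics/c6.png

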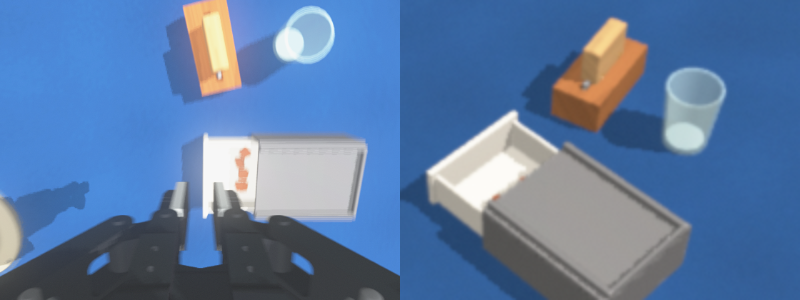

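All five chips lie in the drawer (wrist half, about (243,170)). The scraper is seated in the stand and the cup is untouched. Now down in front of the drawer.

Request:
send_rows(
  targets=[
    [1.0, -0.0223, -0.013, 0.03, 0, 0, 0.0],
    [1.0, -0.0222, -0.013, 0.03, 0, 0, 0.0],
    [1.0, -0.0223, -0.013, 0.03, 0, 0, 0.0],
    [1.0, -0.0222, -0.013, 0.03, 0, 0, 0.0],
    [1.0, 0.0, 0.0, 0.033, 0, 0, 0.0],
    [1.0, 0.0, 0.0, 0.033, 0, 0, 0.0],
    [1.0, 0.0, 0.0, 0.033, 0, 0, 0.0],
    [1.0, 0.0, 0.0, 0.033, 0, 0, 0.0],
    [1.0, 0.0, 0.0, 0.033, 0, 0, 0.0],
    [1.0, 0.0, 0.0, 0.0, 0, 0, 0.0],
  ],
)

```text
time_s: 22.85
eef_pos: [436.7, 87.9, 32.9]
ee_rot: [-0.002, 0.742, 0.67, -0.002]
force: [0.1, -0.5, 0.7]
grip_width: -0.0
grip_force: 0.0
```

```bash
cat > dr.py <<'E'
from h import *
s=ctrl.sense();print(s["time_s"],s["eef_pos"],s["force"],s["wrist_torque"],s["grip_width"])
R=np.array([[np.cos(.105),-np.sin(.105)],[np.sin(.105),np.cos(.105)]])
print("tcp local",R@(s["eef_pos"][:2]-[585.3,71.5]))
for n in("top","scene"):
    p=ctrl.capture(n)
    for q,z in dict(drawer_front=40,drawer_in=10).items():
        for r in ctrl.landmark_of(q,p)[:2]: print(n,q,np.round(r["score"],2),np.round(R@(atz(p,r["point"],z)[:2]-[585.3,71.5])))
E
python3 dr.py; python3 plan.py 1,474,83.2,35,_,7 1,_,_,_,_,3
```

```text
22.85 [436.70634612  87.87618408  32.89677815] [ 0.09908274 -0.54754516  0.65321781] [-0.03969795  0.01012309 -0.01188253] -0.0004062773466842468
tcp local [-149.49162515    0.71231311]
top drawer_in 0.89 [-15.  -2.]
scene drawer_front 0.64 [-87.  -4.]
scene drawer_in 0.85 [-15.   2.]
scene drawer_in 0.55 [-36.  42.]
[[1.0,0.0,0.005,0.0,0,0,0.0],[1.0,0.0,0.0051,0.0,0,0,0.0],[1.0,0.0,0.005,0.0,0,0,0.0],[1.0,0.0,0.005,0.0,0,0,0.0],[1.0,0.0,0.005,0.0,0,0,0.0],[1.0,-0.0001,0.0051,0.0,0,0,0.0],[1.0,0.0,0.005,0.0,0,0,0.0],[1.0,0.0,0.0,0.0,0,0,0.0],[1.0,0.0,0.0,0.0,0,0,0.0],[1.0,0.0,0.0,0.0,0,0,0.0]]
cmd [474.     83.162  34.994   1.466]
```

Request:
send_rows(
  targets=[
    [1, 0, 0.005, 0, 0, 0, 0],
    [1, 0, 0.005, 0, 0, 0, 0],
    [1, 0, 0.005, 0, 0, 0, 0],
    [1, 0, 0.005, 0, 0, 0, 0],
    [1, 0, 0.005, 0, 0, 0, 0],
    [1, 0, 0.005, 0, 0, 0, 0],
    [1, 0, 0.005, 0, 0, 0, 0],
    [1, 0, 0.005, 0, 0, 0, 0],
    [1, 0, 0.005, 0, 0, 0, 0],
    [1, 0, 0.005, 0, 0, 0, 0],
  ],
)

```text
time_s: 24.4
eef_pos: [488.4, 82.0, 34.9]
ee_rot: [-0.0, 0.743, 0.669, -0.0]
force: [-0.7, -0.1, 0.9]
grip_width: 0.002
grip_force: 0.7
```

Request:
send_rows(
  targets=[
    [1, 0, 0.005, 0, 0, 0, 0],
    [1, 0, 0.005, 0, 0, 0, 0],
    [1, 0, 0.005, 0, 0, 0, 0],
    [1, 0, 0.005, 0, 0, 0, 0],
    [1, 0, 0.005, 0, 0, 0, 0],
    [1, 0, 0.005, 0, 0, 0, 0],
    [1, 0, 0.005, 0, 0, 0, 0],
    [1, 0, 0.005, 0, 0, 0, 0],
    [1, 0, 0.005, 0, 0, 0, 0],
    [1, 0, 0.005, 0, 0, 0, 0],
  ],
)

```text
time_s: 25.65
eef_pos: [538.3, 76.7, 35.0]
ee_rot: [-0.0, 0.743, 0.669, -0.0]
force: [-0.3, -0.0, 0.8]
grip_width: -0.002
grip_force: 0.7
```

```bash
python3 dr.py
```

```text
25.65 [538.32869742  76.71007089  34.9723338 ] [-0.26913262 -0.03624369  0.79103603] [ 0.16703606  0.21145482 -0.01670181] -0.0022020019148367783
tcp local [-47.25866386   0.25844752]
scene drawer_front 0.57 [-24.  -6.]
scene drawer_front 0.2 [ 118. -364.]
```

Request:
send_rows(
  targets=[
    [1, 0, 0.002, 0, 0, 0, 0],
    [1, 0, 0.002, 0, 0, 0, 0],
    [1, 0, 0.002, 0, 0, 0, 0],
    [1, 0, 0.002, 0, 0, 0, 0],
    [1, 0, 0.002, 0, 0, 0, 0],
    [1, 0, 0.001, 0, 0, 0, 0],
    [1, 0, 0.001, 0, 0, 0, 0],
    [1, 0, 0.001, 0, 0, 0, 0],
    [1, 0, 0.001, 0, 0, 0, 0],
    [1, 0, 0.001, 0, 0, 0, 0],
  ],
)

```text
time_s: 27.2
eef_pos: [553.0, 75.2, 35.0]
ee_rot: [-0.0, 0.743, 0.669, -0.0]
force: [-1.9, 0.3, 0.2]
grip_width: 0.001
grip_force: 0.6
```

Request:
send_rows(
  targets=[
    [1, 0, 0.001, 0, 0, 0, 0],
    [1, 0, 0.001, 0, 0, 0, 0],
    [1, 0, 0.001, 0, 0, 0, 0],
    [1, 0, 0.0005, 0, 0, 0, 0],
    [1, 0, 0.0005, 0, 0, 0, 0],
    [1, 0, 0, 0, 0, 0, 0],
    [1, 0, 0, 0, 0, 0, 0],
    [1, 0, 0, 0, 0, 0, 0],
    [1, 0, 0, 0, 0, 0, 0],
    [1, 0, 0, 0, 0, 0, 0],
  ],
)

```text
time_s: 28.45
eef_pos: [556.9, 74.7, 35.0]
ee_rot: [0.0, 0.743, 0.669, 0.0]
force: [-1.0, 0.3, 0.2]
grip_width: -0.006
grip_force: 0.1
```

```bash
python3 dr.py
```

```text
28.45 [556.94424094  74.74881044  35.00851461] [-1.03314331  0.30967871  0.22697036] [0.01458293 0.04552005 0.02039578] -0.005825540621065576
tcp local [-28.54009012   0.25903099]
top drawer_front 0.64 [-79. 205.]
top drawer_in 0.45 [-80. 202.]
scene drawer_front 0.68 [-12.  -1.]
```

Contact is light and it isn't shut yet. Continuing in 1 mm steps.

Request:
send_rows(
  targets=[
    [1, 0, 0.001, 0, 0, 0, 0],
    [1, 0, 0.001, 0, 0, 0, 0],
    [1, 0, 0.001, 0, 0, 0, 0],
    [1, 0, 0.001, 0, 0, 0, 0],
    [1, 0, 0, 0, 0, 0, 0],
    [1, 0, 0, 0, 0, 0, 0],
    [1, 0, 0, 0, 0, 0, 0],
    [1, 0, 0, 0, 0, 0, 0],
    [1, 0, 0, 0, 0, 0, 0],
    [1, 0, 0, 0, 0, 0, 0],
  ],
)

```text
time_s: 30.0
eef_pos: [560.9, 74.4, 35.0]
ee_rot: [0.0, 0.743, 0.669, 0.0]
force: [0.1, 0.2, 0.0]
grip_width: -0.001
grip_force: 0.0
```

Request:
send_rows(
  targets=[
    [1, 0, 0.001, 0, 0, 0, 0],
    [1, 0, 0.001, 0, 0, 0, 0],
    [1, 0, 0, 0, 0, 0, 0],
    [1, 0, 0, 0, 0, 0, 0],
    [1, 0, 0, 0, 0, 0, 0],
    [1, 0, 0, 0, 0, 0, 0],
    [1, 0, 0, 0, 0, 0, 0],
    [1, 0, 0, 0, 0, 0, 0],
    [1, 0, 0, 0, 0, 0, 0],
    [1, 0, 0, 0, 0, 0, 0],
  ],
)

```text
time_s: 31.25
eef_pos: [562.4, 74.2, 34.9]
ee_rot: [-0.001, 0.743, 0.669, -0.001]
force: [-4.6, 0.8, 3.6]
grip_width: 0.002
grip_force: 2.6
```

Request:
send_rows(
  targets=[
    [1, 0, 0.001, 0, 0, 0, 0],
    [1, 0, 0, 0, 0, 0, 0],
    [1, 0, 0, 0, 0, 0, 0],
    [1, 0, 0, 0, 0, 0, 0],
    [1, 0, 0, 0, 0, 0, 0],
    [1, 0, 0, 0, 0, 0, 0],
    [1, 0, 0, 0, 0, 0, 0],
    [1, 0, 0, 0, 0, 0, 0],
    [1, 0, 0, 0, 0, 0, 0],
    [1, 0, 0, 0, 0, 0, 0],
  ],
)

```text
time_s: 32.5
eef_pos: [562.4, 74.2, 34.9]
ee_rot: [-0.001, 0.743, 0.67, -0.001]
force: [-10.4, 0.3, 7.2]
grip_width: 0.004
grip_force: 5.3
```

The drawer is at its hard stop, since force rose with no further motion. Backing off.

Request:
send_rows(
  targets=[
    [1, 0, -0.002, 0, 0, 0, 0],
    [1, 0, -0.004, 0, 0, 0, 0],
    [1, 0, -0.015, 0, 0, 0, 0],
    [1, 0, -0.025, 0, 0, 0, 0],
    [1, 0, -0.025, 0, 0, 0, 0],
    [1, 0, -0.01, -0.03, 0, 0, 0],
    [1, 0, 0, -0.045, 0, 0, 0],
    [1, 0, 0, -0.045, 0, 0, 0],
    [1, 0, 0, -0.045, 0, 0, 0],
    [1, 0, 0, -0.02, 0, 0, 0],
  ],
)

```text
time_s: 33.75
eef_pos: [484.0, 82.4, 222.6]
ee_rot: [0.002, 0.743, 0.669, 0.002]
force: [-0.8, -0.1, -1.1]
grip_width: -0.001
grip_force: 0.0
```

```bash
python3 dr.py; python3 - <<'E'
from h import *
for n in("top","scene"):
    p=ctrl.capture(n); save(p,n+"9")
    for q,z in dict(scraper_grip=73,scraper=13,tub=0,cup=0,peg_a=0,chip0=10).items():
        for r in ctrl.landmark_of(q,p)[:3]: print(n,q,np.round(r["score"],2),np.round(r["point"]),np.round(atz(p,r["point"],z)))
E
```

```text
33.75 [484.02270047  82.42219843 222.60107178] [-0.80419215 -0.13907389 -1.11526417] [ 0.03962542  0.03206731 -0.00358085] -0.001318006321876659
tcp local [-101.86424585    0.24745807]
top drawer_front 0.17 [ 183. -395.]
scene drawer_front 0.62 [-10.   6.]
top scraper_grip 0.72 [155. 228.] [533. 285.  73.]
top scraper 0.6 [160. 228.] [539. 290.  13.]
top tub 0.84 [388. 241.] [ 509. -294.    0.]
top cup 0.79 [163. 183.] [656. 291.   0.]
top peg_a 0.54 [387. 188.] [ 647. -297.    0.]
top peg_a 0.5 [408. 158.] [ 731. -356.    0.]
scene scraper_grip 0.81 [340. 121.] [536. 281.  73.]
scene scraper 0.63 [340. 139.] [538. 286.  13.]
scene tub 0.88 [163. 290.] [ 511. -283.    0.]
scene cup 0.61 [299. 190.] [556.  96.   0.]
scene cup 0.57 [384. 164.] [666. 292.   0.]
scene cup 0.34 [212. 388.] [ 721. -353.    0.]
scene peg_a 0.76 [213. 388.] [ 722. -353.    0.]
scene peg_a 0.74 [206. 335.] [ 644. -293.    0.]
```

```bash
python3 - <<'E'
from h import *
a=cv2.imread("pics/scene0.png");b=cv2.imread("pics/scene9.png")
d=cv2.absdiff(a,b)[98:162,325:405].max(2);print("stand+cup diff",d.mean(),(d>40).sum())
if (d>40).sum()<150: print(ctrl.finish_job())
E
```

```text
stand+cup diff 1.8521484375 15
the job is handed in; nothing more can be done
None
```

The job is done and handed in at about 34 s: all five chips were wiped into the drawer, the scraper is back in its stand with the blade down, the drawer is pushed to its stop, and the tub, cup and pegs stayed where they were.

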